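Key a film guide post onto the bench rail

ROBOT

A 6-joint arm with a two-finger parallel gripper is mounted at the origin on the work surface. World frame = base frame: x ahead of the robot, y to its left, z up, the work surface at z = 0. Lengths are in mm, angles in rad, forces in N, time in s.
With the tool pointing down it reaches from about 350 to 1000 mm from the base axis. Payload 7.1 kg.
Tool frame: the origin (TCP) lies at the very end of the fingers, on their centre line; the grasp point (between the pads) lies 19 mm behind it; z points along the fingers, y is the line along which they close (so a half turn about z gives the same grasp; the last joint's range is limited). The gripper opens to 85 mm and grips with 20 to 120 N. Pads are 22 mm wide; open, the fingers measure 114 mm over their backs; the gripper's body (76 mm by 85 mm) begins 54 mm behind the grasp point. The pads swing forward as they close: fully open they stand 13 mm farther back than shut.
Start: joints at [-1.22, 0.423, 1.63, -0, 1.089, -0.019], TCP at [225.909, -582.726, 231.319] pointing down, gripper open.
Joint ranges: [-3, 3], [-0.9, 2.11], [0.09, 2.58], [-1.31, 4.45], [0.11, 2.69], [-2.54, 2.54]. Speed limits (rad/s): [2.39, 2.39, 3.01, 3.14, 3.14, 3.14].

INTERFACE

Orientations are given as [roll, pitch, yaw] about the fixed x, y, z axes, in that order (R = Rz(yaw) Ry(pitch) Rx(roll)).
In Python, from bench import r, vision, trace, spot_point gives the robot as it stands. The module is installed in compiled form; this text tells all that it offers.
- The arm moves only by the tool jog_arm, never from a script. Its argument "series" is a list of rows, each an object with "fingers": the closure in counts, from 0 (fully open) to 255 (shut); "delta_pos": the shift along the tool's x, y, z in mm, a list of three; "rot": the turn, a rotation vector about the tool's x, y, z in degrees, a list of three. In form: [{"fingers": fingers, "delta_pos": [x, y, z], "rot": [rx, ry, rz]}, ...]. A call has 1 to 12 rows; each row is the pose to reach, as a shift and turn from the pose commanded when the call began, along the tool's axes at that moment; what a row does not reach only later rows make up. A row lasts 1/12 s, in which the tool goes at most 41.7 mm and 7.16 degrees, less where a joint would pass 70% of its speed; a pose out of reach is approached as far as the arm can. A call with a gripper value outside its range is refused whole. The fingers move at their own pace and stop on an object; "squeeze" is the grip in N (left out, the last holds). Time passes only in rows, so rows that repeat a pose let the fingers close. It gives the time, the measured TCP pose, the force, the opening and the grip force at its end, in the units of the state.
- r.observe(): the state, without advancing time (a new reading comes with each control period).
- vision.camera(name): name is "side" or "top" or "wrist"; returns the picture (400x640x3 uint8, red, green, blue); there is no depth.
- vision.calibration(name): a dict with "intrinsics" (3x3 intrinsics, pixels), "k1" (the pictures are not rectified: a ray, as slopes to the right and down, at radius r is drawn at 1 + k1 r^2 times it, then the intrinsics apply), "cam_to_world" (4x4, takes a point from camera to world coordinates); the wrist camera has in their place "mount" (4x4, takes a point from camera to tool coordinates, whose origin is the TCP and whose axes are the flange's). Camera axes: x right, y up, looking along -z (the intrinsics and any distortion apply to the point x, -y, -z); pixel columns grow to the right and rows downward; lengths in mm; the calibration is good to about 2 mm. A picture is of the moment at which its call begins: read the wrist's pose just before it. calibration takes no time and is no camera call.
- r.sign_off(): hands the job in; it is judged then, once.
Trained networks look in the newest picture that a camera, given by its name, has taken for a name from the list of things; names that differ only in an ending like _2 or _b are one class to them, and where a whole thing is asked for, a point or a joint stands for the part that bears it (a point fixed in the world has none). Each returns a list of dicts, best first, with "conf" (0 to 1); they miss things now and then, are a little off and sometimes report something else, mostly with a low value. They report only what shows in the picture. A call takes as long as a camera call. They do not tell look-alikes from the thing itself.
- trace(camera, target): "mask" (400x640 bool, what is visible of it) and "bbox" ([left, top, right, bottom] in pixels, round what is visible of it).
- spot_point(camera, target): "uv" ([column, row] in pixels: a listed point, or the origin of a listed thing).
The state is a dict: "clock": time; "qpos": joint angles; "joint_velocities": joint speeds; "joint_torque": joint torques, N m; "eef_pos": TCP position; "tool_rot": TCP orientation; "force": force on the tool from outside, world axes, zero at the start; "wrist_torque": the same for the moment, N m; "width": finger opening in mm; "gripper_force": force on a finger pad.
Only numpy, scipy, OpenCV 4.12 (cv2) and the standard library are available. Lean on these libraries where they do the work, as an engineer would, in place of code of your own. Each camera call takes 0.05 s, during which the arm holds its last target. There are 200 camera calls.

TASK

Mount the film guide post on the bench rail: set its foot astride the left-hand end of the rail (left as the robot sees it) with the clamp lever on the side away from the robot, then draw it to the right along the rail, without lifting it off, until the key under its foot drops into the hidden cross slot. Stop there without forcing it, leave the foot sitting flush on the rail, and swing the clamp lever right round to lock it. Leave the other things on the bench where they are.

Things in the scene. Friction and masses are not known exactly. Their poses are not given: they have to be found in the camera images.
- rail_top (a point): Bench rail, fixed: a flat steel strip 60 mm wide (x), 10 mm thick, with a black-barred frame scale, on a 36 mm wide pedestal. This point: middle of its open run (135 mm to either side along y), on the strip's top, 32 mm above the bench. x points across the rail away from the robot, y along it to the robot's left, z up. Blocks 66 mm wide, 72 mm long, 44 mm tall close both ends.
- rail_left_end (a point): Left end of the rail's open run, at the left block's face, on the strip's top, 135 mm from rail_top along y; axes as rail_top. Of the scale's black bars (12 mm wide, 19 mm apart) one is a real slot: 12 mm wide (y), 51 mm long (x), 10 mm deep. Strip set by hand before: slot centre 100 to 170 mm to the right of this point, to be found by feel. The strip does not shift in use.
- post_head (a point): Film guide post, loose, about 0.7 kg, 122 mm tall, upright on four lugs. Point: centre of its head, a flat-sided block 36 x 36 mm, 42 mm tall, to hold it by (top 21 mm above the point); its +y and -y faces are free to grip. Axes: x to the clamp lever's side, y along the foot, z up. A black film roller, 42 mm in diameter, juts out from x = -18 to -74 mm. Point 81 mm above post_sole.
- post_sole (a point): Middle of the sole (underside) of the post's foot plate, 20 mm above the lugs' feet; axes as post_head. Plate 78 mm (x) x 70 mm (y) x 12 mm. Lugs hang down 20 mm at its corners, 66 mm apart in x: 3 mm spare each side of the strip. Under it a steel key along x, 40 mm long, 8 mm wide (y), 7 mm deep: key on the strip, sole 7 mm above the strip; key in the slot, sole flush on it.
- clamp_knob (a point): Middle of the black upright knob at the end of the post's clamp lever, 20 mm in diameter, 34 mm tall. It moves in a level circle of 85 mm radius about clamp_pivot, 24 mm above that point.
- clamp_pivot (a point): Pivot of the clamp lever, in the lever's mid-height, 50 mm along +x from the middle of the post and 18 mm above the sole; axes as post_head. A steel dog below it turns with the lever and swings under the strip to lock the post; it can go under only when the sole is flush.
- clamp (a joint): Clamp lever angle in rad: 0 lever straight out along the post's +x (open), 1.57 lever along the post's +y (locked, end stop); grows anticlockwise seen from above. It stays where it is put; moving it takes about 1 N at the knob.
- can_mid (a point): Bystander: steel film can lying flat, 143 mm in diameter, 28 mm high; leave alone.
- alcohol: Bystander: white cleaning bottle, 68 mm in diameter, 190 mm tall, origin under its middle; leave alone.
- loupe: Bystander: black magnifier, 60 mm in diameter and 60 mm tall, origin under its middle; leave alone.
- core_mid (a point): Bystander: white plastic film core lying flat, 50 mm in diameter, 17 mm high; leave alone.
Not all that is in view belongs to the job. Of the things like the part that bears post_head, leave any that is yellow; of the rest the smaller one is meant.

How it is judged (in metres and radians):
On the way, in this order (a step that is already met when the one before it is completed fails the run):
1. the post stands astride the left end of the rail (more than 55 mm left of its middle), lever side away from the robot, its key resting on top of the strip (y of post_sole in the frame of rail_top between 0.055 and 0.11 m and x of post_sole in the frame of rail_top between -0.007 and 0.007 m and z of post_sole in the frame of rail_top between 0.004 and 0.01 m and x of clamp_knob in the frame of rail_top above 0.03 m and contact force between post and rail above 0.3 N), for 0.1 s.
2. the key has dropped into the slot: the sole is flush on the strip (within 2 mm), post upright (z of post_sole in the frame of rail_top between -0.003 and 0.002 m and y of post_sole in the frame of rail_top between -0.045 and 0.045 m and x of post_sole in the frame of rail_top between -0.007 and 0.007 m and angle between post_sole's own z axis and vertical below 0.05 rad and value of joint clamp below 0.8 rad), for 0.3 s.
At the end, for the whole second after the job is handed in: The post stands upright (within 3 degrees) on the rail, lever side away from the robot, its key in the slot and its sole flush on the strip (within 2 mm), centred across the rail within 7 mm; the clamp lever is locked (joint above 1.25 rad); the post is at rest (z of post_sole in the frame of rail_top between -0.003 and 0.002 m and y of post_sole in the frame of rail_top between -0.045 and 0.045 m and x of post_sole in the frame of rail_top between -0.007 and 0.007 m and x of clamp_knob in the frame of rail_top above 0.03 m and angle between post_sole's own z axis and vertical below 0.05 rad and value of joint clamp above 1.25 rad and linear speed of post below 0.01 m/s); the robot touches nothing.
It fails at once if the post is lifted off and hopped along over the middle of the rail instead of drawn along it (z of post_sole in the frame of rail_top between 0.014 and 0.035 m and y of post_sole in the frame of rail_top between -0.11 and 0.045 m and x of post_sole in the frame of rail_top between -0.02 and 0.02 m).
It fails at once if the post is forced against the rail (over 70 N) (contact force between post and rail above 70 N).
It fails at once if a bystander is moved by more than 30 mm (distance of any of can_mid, alcohol, loupe, core_mid from where it was at the start of the episode above 0.03 m).
It also fails if it takes over 58 s, if anything falls off the work surface, if the arm or the gripper's body presses on something with over 40 N, if the wrist force passes 120 N, or if a joint passes its speed limit or range.

## Working session

There is one attempt and no reset: what is moved stays moved. The work goes in short steps, Python scripts to look and compute and a tool call to move; the robot and the scene stay as the last step left them, time stands still between calls to the robot, and variables do not carry over. Pictures are saved under pics/ and viewed, at most 13 in all, crops included, and the job is handed in when it is done.

Besides the shell and the picture viewer there is one more tool, called after ">>>" as name([rows], argument=value, ...), one row to a line, values as JSON. jog_arm: Moves the arm, as the interface text tells. Its arguments: {"type":"object","properties":{"series":{"type":"array"},"squeeze":{"type":"number"}},"required":["series"]}

```bash
mkdir -p pics
cat > h.py <<'E'
import numpy as np, cv2
from bench import r, vision, trace, spot_point
from scipy.spatial.transform import Rotation as R
def toolT():
    s=r.observe();T=np.eye(4);T[:3,:3]=R.from_euler('xyz',s['tool_rot']).as_matrix();T[:3,3]=s['eef_pos'];return T
def ray(name,uv,T=None):
    c=vision.calibration(name);K=np.array(c['intrinsics'],float);k=c['k1']
    M=np.array(c['cam_to_world']) if 'cam_to_world' in c else T@np.array(c['mount'])
    d=np.array([(uv[0]-K[0,2])/K[0,0],(uv[1]-K[1,2])/K[1,1]]);u=d.copy()
    for _ in range(20): u=d/(1+k*(u@u))
    v=M[:3,:3]@np.array([u[0],-u[1],-1]);return M[:3,3],v
def at_z(name,uv,z,T=None):
    o,v=ray(name,uv,T);return o+v*(z-o[2])/v[2]
def tri(rays):
    A=0;b=0
    for o,v in rays:
        v=v/np.linalg.norm(v);P=np.eye(3)-np.outer(v,v);A=A+P;b=b+P@o
    return np.linalg.solve(A,b)
def proj(name,p,T=None):
    c=vision.calibration(name);K=np.array(c['intrinsics'],float);k=c['k1']
    M=np.array(c['cam_to_world']) if 'cam_to_world' in c else T@np.array(c['mount'])
    q=np.linalg.inv(M)@np.append(p,1);u=np.array([q[0],-q[1]])/-q[2];u=u*(1+k*(u@u));return np.array([K[0,0]*u[0]+K[0,2],K[1,1]*u[1]+K[1,2]])
def snap(name,fn):
    im=vision.camera(name);cv2.imwrite('pics/'+fn,cv2.cvtColor(im,cv2.COLOR_RGB2BGR));return im
E
python3 - <<'E'
from h import *
np.set_printoptions(precision=1,suppress=True)
print(r.observe())
for n in('top','side'):
    snap(n,n+'0.png'); print(n,vision.calibration(n)['cam_to_world'][:3])
    for t in('rail_top','rail_left_end','post_head','post_sole','clamp_knob','clamp_pivot','can_mid','alcohol','loupe','core_mid'):
        print(n,t,[(np.round(d['uv']),round(d['conf'],2)) for d in spot_point(n,t)][:4])
E
```

```text
{'clock': 0.0, 'qpos': array([-1.2,  0.4,  1.6, -0. ,  1.1, -0. ]), 'joint_velocities': array([ 0., -0.,  0.,  0.,  0.,  0.]), 'joint_torque': array([ -0. , -55.7, -28.2,  -0. ,   0. ,   0. ]), 'eef_pos': array([ 225.7, -582.2,  230.5]), 'tool_rot': array([-3.1, -0. ,  0.4]), 'force': array([ 0. , -0. , -0.5]), 'wrist_torque': array([-0.,  0., -0.]), 'gripper_force': 0.0, 'width': 85.27907538818641}
top [[   0.     1.    -0.2  329.7]
 [  -1.     0.     0.   -34.3]
 [   0.     0.2    1.  1113.8]]
top rail_top [(array([340., 202.]), 0.66)]
top rail_left_end [(array([296., 211.]), 0.68)]
top post_head [(array([165., 315.]), 0.85), (array([176., 219.]), 0.78), (array([145., 122.]), 0.74)]
top post_sole [(array([188., 222.]), 0.82), (array([184., 311.]), 0.75), (array([156., 131.]), 0.71), (array([176., 215.]), 0.59)]
top clamp_knob [(array([235., 345.]), 0.97), (array([172., 166.]), 0.8), (array([184., 222.]), 0.69), (array([201., 180.]), 0.67)]
top clamp_pivot [(array([193., 207.]), 0.9), (array([207., 323.]), 0.88), (array([164., 142.]), 0.57), (array([202., 180.]), 0.55)]
top can_mid 
[... 258 characters left out ...]
rail_top [(array([325., 210.]), 0.71)]
side rail_left_end [(array([306., 229.]), 0.93)]
side post_head [(array([253., 276.]), 0.93), (array([321., 304.]), 0.75), (array([162., 260.]), 0.67)]
side post_sole [(array([325., 327.]), 0.87), (array([166., 279.]), 0.81), (array([256., 296.]), 0.6)]
side clamp_knob [(array([380., 289.]), 0.93), (array([204., 273.]), 0.7), (array([234., 257.]), 0.64)]
side clamp_pivot [(array([344., 312.]), 0.82), (array([250., 278.]), 0.66), (array([181., 272.]), 0.63)]
side can_mid [(array([398., 172.]), 0.87), (array([251., 193.]), 0.28)]
side alcohol [(array([342., 153.]), 0.84)]
side loupe [(array([252., 193.]), 0.65)]
side core_mid [(array([303., 166.]), 0.47)]
```

View pics/top0.png

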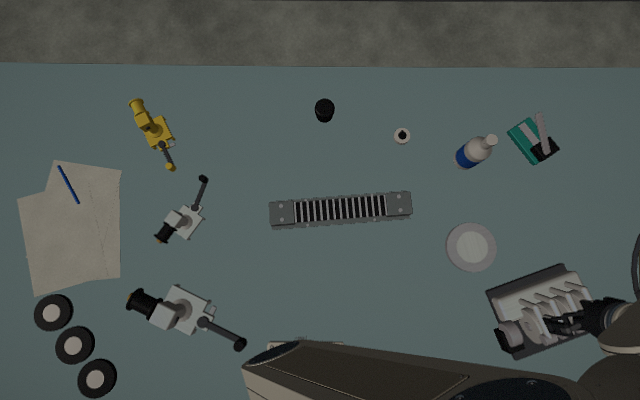

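View pics/side0.png

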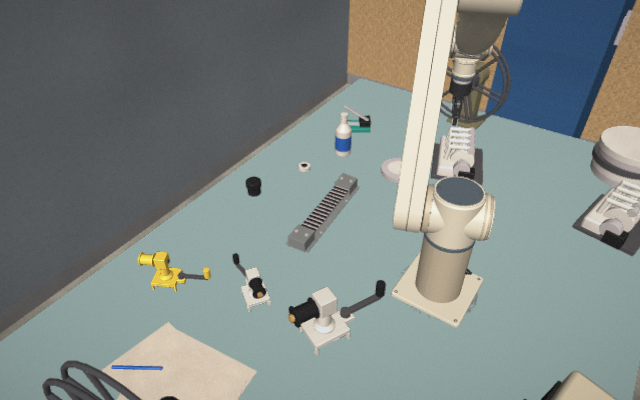

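The top view shows the small grey post at about (180,222), with its lever to the upper right (knob at 202,180). The yellow look-alike is at (150,130) and the larger grey one at (190,310). The rail is at (340,208) and slightly rotated. The side view agrees: small post at (255,285), knob at (235,258).

Run:
```python
from h import *
np.set_printoptions(precision=1,suppress=True)
P=lambda a,b:tri([ray('top',a),ray('side',b)])
print('head',P((176,219),(253,276)),'knob',P((202,180),(234,257)),'pivot',P((193,207),(250,278)),'sole',P((188,222),(256,296)))
print('head101',at_z('top',(176,219),101),at_z('side',(253,276),101))
print('knob62',at_z('top',(202,180),62),at_z('side',(234,257),62))
print('rail',at_z('top',(340,202),32),at_z('side',(325,210),32),'left',at_z('top',(296,211),32),at_z('side',(306,229),32))
im=cv2.imread('pics/top0.png')
cv2.imwrite('pics/crop_t.png',cv2.resize(im[150:260,120:430],None,fx=2.5,fy=2.5,interpolation=3))
# bar centres in rail
g=cv2.cvtColor(im,6)
for t in ('can_mid','alcohol','loupe','core_mid'): pass
```

```text
head [442.2 350.7 103.8] knob [561.8 300.1  68.9] pivot [482.7 325.9  46.2] sole [442.9 349.5  11.4]
head101 [442.  351.4 101. ] [444.6 349.1 101. ]
knob62 [559.1 299.8  62. ] [571.7 296.6  62. ]
rail [502.7 -97.7  32. ] [476.  -85.9  32. ] left [475.3  30.7  32. ] [475.2  35.6  32. ]
```

View pics/crop_t.png

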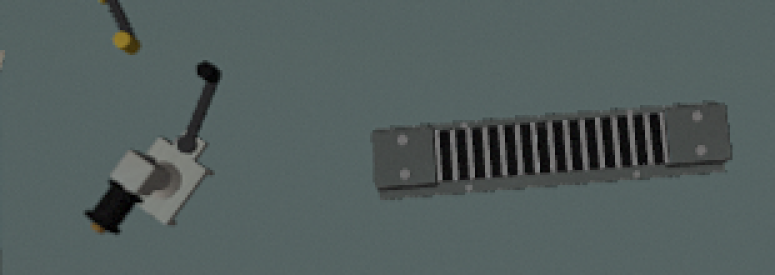

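```bash
cat >> h.py <<'E'
def go(p,yaw):
    T=toolT();d=T[:3,:3].T@(np.array(p,float)-T[:3,3])
    cur=np.degrees(np.arctan2(T[1,0],T[0,0]));dy=(yaw-cur+180)%360-180
    tilt=np.degrees(np.arccos(-T[2,2]))
    print('delta',np.round(d,1),'rotz',round(-dy,2),'cur yaw',round(cur,2),'tilt',round(tilt,2))
E
python3 - <<'E'
from h import *
np.set_printoptions(precision=2,suppress=True)
print(vision.calibration('wrist'),toolT())
go((420,-90,360),90)
# rail from top pixels
f=lambda x,y:at_z('top',(120+x/2.5,150+y/2.5),32)
a=f(437,155);b=f(665,138);print(a,b,(a+b)/2,np.linalg.norm(a-b),np.degrees(np.arctan2(-(a-b)[0],(a-b)[1])))
E
```

```text
{'intrinsics': array([[359.57,   0.  , 313.8 ],
       [  0.  , 359.57, 199.82],
       [  0.  ,   0.  ,   1.  ]]), 'k1': -0.014498208175228176, 'mount': array([[   0.  ,    0.96,    0.27,   67.42],
       [   1.  ,   -0.  ,   -0.  ,   -0.65],
       [  -0.  ,    0.27,   -0.96, -142.15],
       [   0.  ,    0.  ,    0.  ,    1.  ]])} [[   0.93    0.36    0.    225.92]
 [   0.36   -0.93    0.   -582.71]
 [   0.     -0.     -1.    231.3 ]
 [   0.      0.      0.      1.  ]]
delta [ 359.  -389.3 -128.7] rotz -68.81 cur yaw 21.19 tilt 0.0
[472.29  34.19  32.  ] [ 494.13 -232.34   32.  ] [483.21 -99.07  32.  ] 267.42176599223166 4.684940740332972
```

Run:
```python
from h import *
go((478,-50,280),90)
```

```text
delta [ 427.6 -405.6  -48.7] rotz -68.81 cur yaw 21.19 tilt 0.0
```

>>> jog_arm([
  {"fingers": 0,"delta_pos": [0,0,-41],"rot": [0,0,0]},
  {"fingers": 0,"delta_pos": [430,-405,-50],"rot": [0,0,-68.8]},
  {"fingers": 0,"delta_pos": [430,-405,-50],"rot": [0,0,-68.8]},
  {"fingers": 0,"delta_pos": [430,-405,-50],"rot": [0,0,-68.8]},
  {"fingers": 0,"delta_pos": [430,-405,-50],"rot": [0,0,-68.8]},
  {"fingers": 0,"delta_pos": [430,-405,-50],"rot": [0,0,-68.8]},
  {"fingers": 0,"delta_pos": [430,-405,-50],"rot": [0,0,-68.8]},
  {"fingers": 0,"delta_pos": [430,-405,-50],"rot": [0,0,-68.8]},
  {"fingers": 0,"delta_pos": [430,-405,-50],"rot": [0,0,-68.8]},
  {"fingers": 0,"delta_pos": [430,-405,-50],"rot": [0,0,-68.8]},
  {"fingers": 0,"delta_pos": [430,-405,-50],"rot": [0,0,-68.8]},
  {"fingers": 0,"delta_pos": [430,-405,-50],"rot": [0,0,-68.8]},
])

```text
clock: 2.1
eef_pos: [423.9, -167.3, 279.7]
tool_rot: [3.141, 0.0, 1.575]
force: [0.3, 0.7, 0.0]
width: 85.4
gripper_force: 0.0
```

Run:
```python
from h import *
go((478,-50,280),90)
```

```text
delta [117.1  54.6  -0.3] rotz 0.22 cur yaw 90.22 tilt 0.05
```

>>> jog_arm([
  {"fingers": 0,"delta_pos": [117,54,0],"rot": [0,0,0.2]},
  {"fingers": 0,"delta_pos": [117,54,0],"rot": [0,0,0.2]},
  {"fingers": 0,"delta_pos": [117,54,0],"rot": [0,0,0.2]},
  {"fingers": 0,"delta_pos": [117,54,0],"rot": [0,0,0.2]},
  {"fingers": 0,"delta_pos": [117,54,0],"rot": [0,0,0.2]},
])

```text
clock: 2.52
eef_pos: [478.2, -50.0, 279.4]
tool_rot: [3.141, -0.0, 1.572]
force: [0.1, -0.1, -0.9]
width: 85.5
gripper_force: 0.0
```

Run:
```python
from h import *
np.set_printoptions(precision=1,suppress=True)
T=toolT();im=snap('wrist','w_rail.png');np.save('T_rail.npy',T);print(T[:3,3])
for t in('rail_top','rail_left_end'):
    for d in spot_point('wrist',t): print(t,d['uv'],d['conf'],at_z('wrist',d['uv'],32,T))
```

```text
[478.2 -50.  279.4]
rail_top [316.9, 203.0] 0.71 [481.4 -93.5  32. ]
rail_left_end [309.4, 80.4] 0.59 [473.2  37.9  32. ]
```

View pics/w_rail.png

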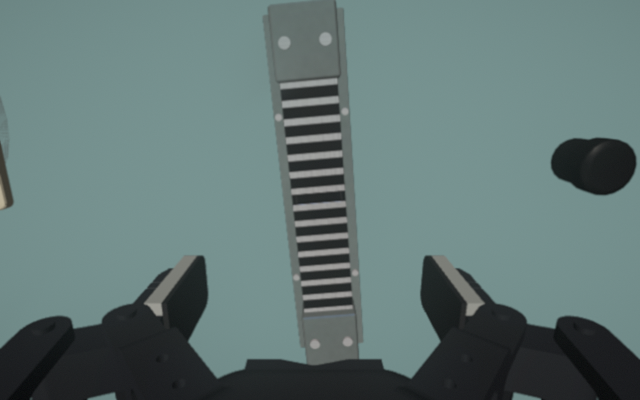

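Run:
```python
from h import *
np.set_printoptions(precision=1,suppress=True)
T=np.load('T_rail.npy');g=cv2.imread('pics/w_rail.png',0)
m=np.zeros_like(g);m[82:312,272:362]=(g[82:312,272:362]<75)
n,l,st,c=cv2.connectedComponentsWithStats(m,connectivity=4)
P=[]
for i in range(1,n):
    if st[i,4]>250 and st[i,2]>40:
        w=at_z('wrist',c[i],32,T);P.append(w[:2]);print(st[i],w[:2],'len',at_z('wrist',(st[i,0]+st[i,2],c[i][1]),32,T)[0]-at_z('wrist',(st[i,0],c[i][1]),32,T)[0])
P=np.array(P);k=np.polyfit(P[:,1],P[:,0],1);print('x=',k,'yaw',-np.degrees(np.arctan(k[0])),'x@-97',np.polyval(k,-97),'resid',P[:,0]-np.polyval(k,P[:,1]))
# face rows along centre
for v in range(70,90):print(v,g[v,300:320].mean(),end='; ')
print()
for v in range(300,325):print(v,g[v,322:338].mean(),end='; ')
print(at_z('wrist',(310,81),44,T),at_z('wrist',(310,81),32,T),at_z('wrist',(329,312),44,T))
```

```text
[281  85  57  15 590] [473.   26.3] len 59.243998017501326
[283 104  57  15 571] [474.7   7.4] len 60.01885194712912
[285 122  56  15 549] [476.5 -11.5] len 59.73131924222929
[287 140  55  14 528] [478.2 -30.4] len 59.42032681647191
[289 158  54  13 505] [479.8 -49.3] len 59.08629470057576
[290 175  54  13 487] [481.4 -68.2] len 59.839350275907066
[292 191  54  14 484] [483.2 -86.9] len 60.58293152407015
[294 208  53  12 452] [ 484.9 -106.1] len 60.21632138559613
[296 224  52  12 434] [ 486.5 -125. ] len 59.81638059259086
[297 239  52  12 419] [ 488.3 -143.9] len 60.550486183451085
[299 254  51  12 403] [ 489.9 -162.8] len 60.11395041568977
[300 269  51  11 386] [ 491.6 -181.7] len 60.841922821202445
[302 283  50  11 371] [ 493.2 -200.6] len 60.36689391593109
[303 297  50  11 368] [ 495.  -219.6] len 61.0902475024364
x= [ -0.1 475.4] yaw 5.088921838184844 x@-97 484.0512541532042 resid [-0.  -0.   0.   0.1 -0.  -0.1  0.   0.  -0.   0.  -0.1  0.  -0.  -0. ]
70 106.4; 71 106.3; 72 106.35; 73 106.2; 74 106.3; 75 105.5; 76 102.55; 77 93.1; 78 80.65; 79 84.15; 80 112.95; 81 143.95; 82 157.1; 83 159.6; 84 157.95; 85 146.4; 86 114.3; 87 72.55; 88 48.05; 89 43.55; 
300 39.8125; 301 39.6875; 302 40.125; 303 39.75; 304 38.75; 305 47.4375; 306 86.6875; 307 135.125; 308 154.3125; 309 151.625; 310 129.25; 311 102.0625; 312 91.9375; 313 90.8125; 314 93.5625; 315 100.3125; 316 106.4375; 317 107.1875; 318 105.4375; 319 104.6875; 320 104.3125; 321 104.3125; 322 104.5; 323 104.125; 324 103.6875; [473.9  36.7  44. ] [473.8  37.3  32. ] [ 496.2 -225.5   44. ]
```

Run:
```python
from h import *
go((421,372,300),135)
```

```text
delta [424.7 -57.7 -20.9] rotz -45.24 cur yaw 89.76 tilt 0.03
```

>>> jog_arm([
  {"fingers": 0,"delta_pos": [425,-58,-20],"rot": [0,0,-45.2]},
  {"fingers": 0,"delta_pos": [425,-58,-20],"rot": [0,0,-45.2]},
  {"fingers": 0,"delta_pos": [425,-58,-20],"rot": [0,0,-45.2]},
  {"fingers": 0,"delta_pos": [425,-58,-20],"rot": [0,0,-45.2]},
  {"fingers": 0,"delta_pos": [425,-58,-20],"rot": [0,0,-45.2]},
  {"fingers": 0,"delta_pos": [425,-58,-20],"rot": [0,0,-45.2]},
  {"fingers": 0,"delta_pos": [425,-58,-20],"rot": [0,0,-45.2]},
  {"fingers": 0,"delta_pos": [425,-58,-20],"rot": [0,0,-45.2]},
  {"fingers": 0,"delta_pos": [425,-58,-20],"rot": [0,0,-45.2]},
  {"fingers": 0,"delta_pos": [425,-58,-20],"rot": [0,0,-45.2]},
  {"fingers": 0,"delta_pos": [425,-58,-20],"rot": [0,0,-45.2]},
  {"fingers": 0,"delta_pos": [425,-58,-20],"rot": [0,0,-45.2]},
])

```text
clock: 3.67
eef_pos: [421.4, 374.4, 299.3]
tool_rot: [3.141, -0.0, 2.357]
force: [-0.3, -0.6, 0.4]
width: 85.2
gripper_force: 0.0
```

Run:
```python
from h import *
np.set_printoptions(precision=1,suppress=True)
T=toolT();im=snap('wrist','w_post.png');np.save('T_post.npy',T);print(T[:3,3],r.observe()['clock'])
for t,z in(('post_head',101),('post_sole',20),('clamp_knob',62),('clamp_pivot',38)):
    for d in spot_point('wrist',t): print(t,np.array(d['uv']),d['conf'],at_z('wrist',d['uv'],z,T))
```

```text
[421.4 374.4 299.3] 3.7167
post_head [74.7  9.9] 0.97 [173. 330. 101.]
post_head [315.1 200.4] 0.63 [441.3 356.7 101. ]
post_head [561.3 314.1] 0.63 [720.9 455.7 101. ]
post_sole [144.  33.] 0.65 [192.8 342.5  20. ]
post_sole [521.6 276.2] 0.64 [719.1 458.9  20. ]
post_sole [314.4 185.6] 0.6 [443.7 353.5  20. ]
clamp_knob [432.5 261.8] 0.84 [596.5 393.1  62. ]
clamp_knob [358.9 297.4] 0.64 [570.2 301.8  62. ]
clamp_pivot [72.6 52.8] 0.77 [158.6 277.3  38. ]
clamp_pivot [320.2 229.2] 0.61 [483.3 323.7  38. ]
clamp_pivot [491.1 271.8] 0.61 [672.4 434.   38. ]
```

View pics/w_post.png

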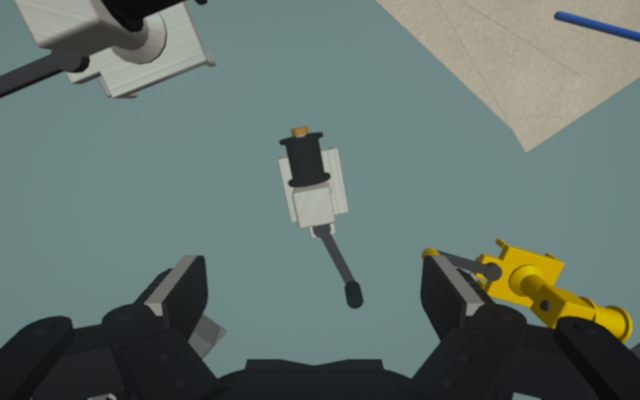

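Run:
```python
from h import *
im=cv2.imread('pics/w_post.png')
cv2.imwrite('pics/c_post.png',cv2.resize(im[120:245,260:370],None,fx=4.8,fy=4.8,interpolation=cv2.INTER_CUBIC))
```

```text
(no output)
```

View pics/c_post.png

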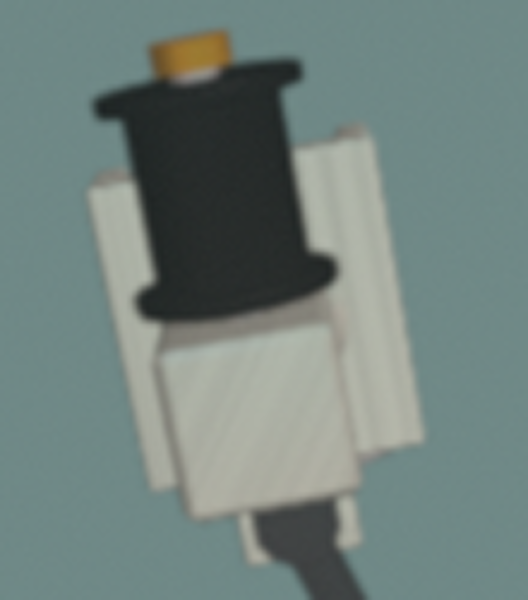

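Run:
```python
from h import *
np.set_printoptions(precision=1,suppress=True)
T=np.load('T_post.npy')
for cs,z in(([(162,350),(328,325),(357,487),(193,518)],122),([(90,188),(372,132),(424,440),(152,490)],32)):
    W=np.array([at_z('wrist',(260+a/4.8-.4,120+b/4.8-.4),z,T) for a,b in cs]);e=np.roll(W,-1,0)-W
    print(W.mean(0),np.linalg.norm(e,axis=1),np.degrees(np.arctan2(e[:,1],e[:,0])))
m=W.mean(0)
```

```text
[440.9 355.2 122. ] [32.  33.  32.7 34.4] [  53.9  -34.4 -123.6  144.4]
[441.  354.9  32. ] [68.4 77.6 69.  77.2] [  56.3  -34.4 -124.   145.2]
```

Run:
```python
from h import *
go((441,355,82),145.5)
```

```text
delta [-25.    2.6 217.2] rotz -10.65 cur yaw 134.85 tilt 0.03
```

>>> jog_arm([
  {"fingers": 0,"delta_pos": [-25,2.6,30],"rot": [0,0,-10.6]},
  {"fingers": 0,"delta_pos": [-25,2.6,70],"rot": [0,0,-10.6]},
  {"fingers": 0,"delta_pos": [-25,2.6,110],"rot": [0,0,-10.6]},
  {"fingers": 0,"delta_pos": [-25,2.6,150],"rot": [0,0,-10.6]},
  {"fingers": 0,"delta_pos": [-25,2.6,185],"rot": [0,0,-10.6]},
  {"fingers": 0,"delta_pos": [-25,2.6,210],"rot": [0,0,-10.6]},
  {"fingers": 0,"delta_pos": [-25,2.6,217],"rot": [0,0,-10.6]},
  {"fingers": 0,"delta_pos": [-25,2.6,217],"rot": [0,0,-10.6]},
])

```text
clock: 4.58
eef_pos: [439.8, 355.2, 80.7]
tool_rot: [-3.138, -0.001, 2.539]
force: [0.8, 0.1, 0.8]
width: 85.1
gripper_force: 0.0
```

>>> jog_arm([
  {"fingers": 255,"delta_pos": [0,0,0],"rot": [0,0,0]},
  {"fingers": 255,"delta_pos": [0,0,0],"rot": [0,0,0]},
  {"fingers": 255,"delta_pos": [0,0,0],"rot": [0,0,0]},
  {"fingers": 255,"delta_pos": [0,0,0],"rot": [0,0,0]},
  {"fingers": 255,"delta_pos": [0,0,0],"rot": [0,0,0]},
  {"fingers": 255,"delta_pos": [0,0,0],"rot": [0,0,0]},
  {"fingers": 255,"delta_pos": [0,0,0],"rot": [0,0,0]},
  {"fingers": 255,"delta_pos": [0,0,0],"rot": [0,0,0]},
  {"fingers": 255,"delta_pos": [0,0,0],"rot": [0,0,0]},
  {"fingers": 255,"delta_pos": [0,0,0],"rot": [0,0,0]},
], squeeze=60)

```text
clock: 5.42
eef_pos: [441.1, 357.6, 83.8]
tool_rot: [3.14, 0.001, 2.541]
force: [-1.2, -2.2, 8.2]
width: 35.4
gripper_force: 63.6
```

>>> jog_arm([
  {"fingers": 255,"delta_pos": [0,0,-15],"rot": [0,0,0]},
  {"fingers": 255,"delta_pos": [0,0,-40],"rot": [0,0,0]},
  {"fingers": 255,"delta_pos": [0,0,-75],"rot": [0,0,0]},
  {"fingers": 255,"delta_pos": [0,0,-110],"rot": [0,0,0]},
  {"fingers": 255,"delta_pos": [0,0,-120],"rot": [0,0,0]},
  {"fingers": 255,"delta_pos": [0,0,-120],"rot": [0,0,0]},
])

```text
clock: 5.92
eef_pos: [441.8, 358.3, 205.1]
tool_rot: [3.136, 0.002, 2.541]
force: [-0.6, 0.0, -7.1]
width: 35.5
gripper_force: 62.4
```

Run:
```python
from h import *
for _ in range(1):
    print(toolT()[:3,3],r.observe()['force'],r.observe()['width'])
go((476.7,-14.3,205),185.1)
T=toolT();snap('wrist','w_held.png')
for t in('post_head','post_sole','clamp_knob','clamp_pivot'):
    for d in spot_point('wrist',t)[:2]: print(t,np.array(d['uv']),d['conf'])
print(toolT()[:3,3],r.observe()['force'])
```

```text
[441.78991592 358.32736337 205.10590729] [-0.62760326  0.01675163 -7.07068855] 35.46229862756982
delta [-239.3 -287.7   -1.1] rotz -39.5 cur yaw 145.6 tilt 0.35
post_head [313.  285.7] 0.71
post_sole [536.8 337. ] 0.69
clamp_knob [441.3 303.1] 0.92
clamp_pivot [505.5 326.2] 0.77
[439.1242796  356.14474498 199.73384899] [-0.0682668  -0.04735501 -7.46590551]
```

View pics/w_held.png

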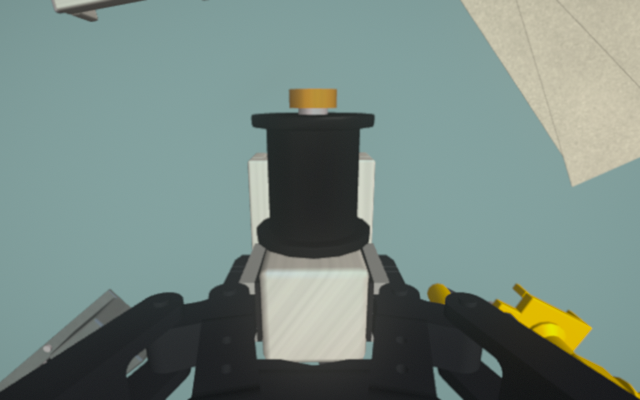

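Run:
```python
from h import *
np.set_printoptions(precision=1,suppress=True)
I=np.eye(4)
def att(uv,z): return at_z('wrist',uv,z,I)
for z in(-44,-41,-38,-35): print(z,att((265,270),z),att((363,270),z),att((262,359),z),att((367,359),z))
print('head',att((313,285.7),-19))
print('foot back edge',att((249,158),-38+90),att((375,158),-38+90))
print(r.observe()['eef_pos'],r.observe()['tool_rot'],r.observe()['clock'])
go((476.7,-14.3,205),185.1)
```

```text
-44 [ 18.9 -14.2 -44. ] [ 18.9  15.1 -44. ] [-12.7 -16.4 -44. ] [-12.7  17.6 -44. ]
-41 [ 17.4 -14.7 -41. ] [ 17.4  15.6 -41. ] [-15.2 -16.9 -41. ] [-15.1  18.2 -41. ]
-38 [ 15.9 -15.1 -38. ] [ 16.  16. -38.] [-17.7 -17.4 -38. ] [-17.6  18.7 -38. ]
-35 [ 14.4 -15.6 -35. ] [ 14.5  16.5 -35. ] [-20.1 -17.9 -35. ] [-20.1  19.2 -35. ]
head [ -0.1   0.1 -19. ]
foot back edge [ 37.8 -34.9  52. ] [37.9 33.5 52. ]
[439.1 356.1 199.7] [-3.1 -0.   2.5] 6.1667
delta [-240.3 -284.4   -4.4] rotz -39.51 cur yaw 145.59 tilt 0.27
```

Run:
```python
from h import *
go((476,-14.4,160),185.1)
```

```text
delta [-239.9 -284.7   40.6] rotz -39.51 cur yaw 145.59 tilt 0.27
```

>>> jog_arm([
  {"fingers": 255,"delta_pos": [-22,-26,-4],"rot": [0,0,-3.5]},
  {"fingers": 255,"delta_pos": [-46,-54,-4],"rot": [0,0,-7]},
  {"fingers": 255,"delta_pos": [-69,-82,-4],"rot": [0,0,-11]},
  {"fingers": 255,"delta_pos": [-93,-110,-4],"rot": [0,0,-15]},
  {"fingers": 255,"delta_pos": [-117,-138,-4],"rot": [0,0,-19]},
  {"fingers": 255,"delta_pos": [-141,-166,-4],"rot": [0,0,-23]},
  {"fingers": 255,"delta_pos": [-165,-194,-4],"rot": [0,0,-27]},
  {"fingers": 255,"delta_pos": [-188,-222,-4],"rot": [0,0,-31]},
  {"fingers": 255,"delta_pos": [-212,-250,-4],"rot": [0,0,-35]},
  {"fingers": 255,"delta_pos": [-230,-272,-4],"rot": [0,0,-38.5]},
  {"fingers": 255,"delta_pos": [-241,-284,-4],"rot": [0,0,-39.5]},
  {"fingers": 255,"delta_pos": [-241,-284,-4],"rot": [0,0,-39.5]},
])

```text
clock: 7.17
eef_pos: [478.4, -16.3, 204.9]
tool_rot: [-3.141, -0.002, -3.055]
force: [0.6, -0.1, -6.6]
width: 35.5
gripper_force: 64.3
```

Run:
```python
from h import *
snap('wrist','w3.png');go((476,-14.4,160),185.1);snap('side','s3.png')
print(r.observe()['eef_pos'],r.observe()['force'],r.observe()['tool_rot'],r.observe()['clock'])
go((476,-14.4,160),185.1)
```

```text
delta [ 2.   0.6 44.9] rotz -0.2 cur yaw -175.1 tilt 0.15
[478.01679262 -13.81439289 204.98961852] [ 0.1482833   0.31509449 -7.88855793] [ 3.14100227e+00 -2.64823079e-03 -3.05512329e+00] 7.2667
delta [ 1.9 -0.4 45. ] rotz -0.15 cur yaw -175.05 tilt 0.16
```

View pics/w3.png

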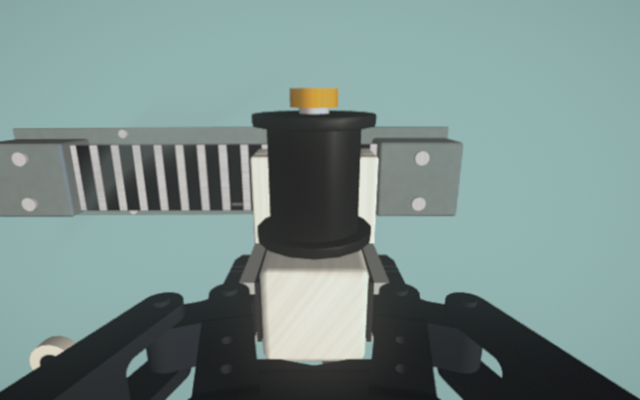

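Run:
```python
from h import *
np.set_printoptions(precision=1,suppress=True)
T=toolT();g=cv2.imread('pics/w3.png',0)
m=np.zeros_like(g);m[140:220,75:250]=(g[140:220,75:250]<60)
n,l,st,c=cv2.connectedComponentsWithStats(m,connectivity=4)
Rz=np.radians(5.09);X=np.array([np.cos(Rz),np.sin(Rz)]);Y=np.array([-X[1],X[0]])
for i in range(1,n):
    if st[i,4]>100:
        w=at_z('wrist',c[i],32,T)[:2]-[484,-96];print(st[i],'rail xy',w@X,w@Y)
tc=T[:2,3]-[484,-96];print('tcp rail',tc@X,tc@Y)
# block: left face edge, long edges row 142..215 at z=44
for uv in((385,141),(460,141),(380,215),(460,215)):
    w=at_z('wrist',uv,44,T)[:2]-[484,-96];print(uv,w@X,w@Y)
```

```text
[228 145  14  57 595] rail xy -4.610854259615422 12.485305031337917
[ 77 146  13  35 284] rail xy -17.723888094143952 -121.15099140513183
[206 146  15  63 653] rail xy -1.4838698283736425 -6.774429572392427
[185 147  16  62 615] rail xy 0.2621654501299237 -25.70464178090366
[165 157  15  52 515] rail xy 4.6095691593548835 -44.67698723012817
[145 165  15  44 425] rail xy 8.789957069232987 -63.68770568048971
[125 175  14  34 317] rail xy 13.757810166975696 -82.45148295744598
[108 191  11  19 139] rail xy 21.595246390125336 -100.8486056831402
tcp rail 1.3319313414757736 82.3923463991446
(385, 141) -34.108498376999506 142.7195678701373
(460, 141) -34.08363723246754 205.76573657918735
(380, 215) 30.873670904071574 141.52941720022713
(460, 215) 31.03050472004865 212.5657583090438
```

>>> jog_arm([
  {"fingers": 255,"delta_pos": [2.5,0,20],"rot": [0,0,0]},
  {"fingers": 255,"delta_pos": [2.5,0,45],"rot": [0,0,0]},
  {"fingers": 255,"delta_pos": [2.5,0,65],"rot": [0,0,0]},
  {"fingers": 255,"delta_pos": [2.5,0,80],"rot": [0,0,0]},
  {"fingers": 255,"delta_pos": [2.5,0,86],"rot": [0,0,0]},
  {"fingers": 255,"delta_pos": [2.5,0,86],"rot": [0,0,0]},
  {"fingers": 255,"delta_pos": [2.5,0,86],"rot": [0,0,0]},
  {"fingers": 255,"delta_pos": [2.5,0,86],"rot": [0,0,0]},
])

```text
clock: 7.93
eef_pos: [477.1, -13.2, 121.0]
tool_rot: [-3.141, 0.001, -3.052]
force: [0.6, -0.5, -6.6]
width: 35.4
gripper_force: 64.1
```

>>> jog_arm([
  {"fingers": 255,"delta_pos": [0,0,2],"rot": [0,0,0]},
  {"fingers": 255,"delta_pos": [0,0,4],"rot": [0,0,0]},
  {"fingers": 255,"delta_pos": [0,0,6],"rot": [0,0,0]},
  {"fingers": 255,"delta_pos": [0,0,6],"rot": [0,0,0]},
  {"fingers": 255,"delta_pos": [0,0,6],"rot": [0,0,0]},
])

```text
clock: 8.35
eef_pos: [476.3, -13.6, 114.3]
tool_rot: [3.142, -0.0, -3.053]
force: [0.2, -0.4, -5.9]
width: 35.5
gripper_force: 64.2
```

>>> jog_arm([
  {"fingers": 255,"delta_pos": [0.6,0,1],"rot": [0,0,0]},
  {"fingers": 255,"delta_pos": [0.6,0,2.5],"rot": [0,0,0]},
  {"fingers": 255,"delta_pos": [0.6,0,4],"rot": [0,0,0]},
  {"fingers": 255,"delta_pos": [0.6,0,4],"rot": [0,0,0]},
  {"fingers": 255,"delta_pos": [0.6,0,4],"rot": [0,0,0]},
])

```text
clock: 8.77
eef_pos: [475.6, -13.6, 110.2]
tool_rot: [3.142, -0.0, -3.053]
force: [0.4, -0.2, -7.3]
width: 35.4
gripper_force: 64.2
```

>>> jog_arm([
  {"fingers": 255,"delta_pos": [0,0,1.5],"rot": [0,0,0]},
  {"fingers": 255,"delta_pos": [0,0,3],"rot": [0,0,0]},
  {"fingers": 255,"delta_pos": [0,0,4.5],"rot": [0,0,0]},
  {"fingers": 255,"delta_pos": [0,0,4.5],"rot": [0,0,0]},
  {"fingers": 255,"delta_pos": [0,0,4.5],"rot": [0,0,0]},
])

```text
clock: 9.18
eef_pos: [475.6, -13.6, 105.7]
tool_rot: [3.142, -0.0, -3.053]
force: [-0.2, 0.8, -7.3]
width: 35.1
gripper_force: 64.2
```

>>> jog_arm([
  {"fingers": 255,"delta_pos": [0,0,1.5],"rot": [0,0,0]},
  {"fingers": 255,"delta_pos": [0,0,2.5],"rot": [0,0,0]},
  {"fingers": 255,"delta_pos": [0,0,2.5],"rot": [0,0,0]},
])

```text
clock: 9.43
eef_pos: [475.8, -13.6, 103.3]
tool_rot: [-3.142, 0.0, -3.053]
force: [0.2, -0.4, -6.9]
width: 35.6
gripper_force: 64.7
```

>>> jog_arm([
  {"fingers": 255,"delta_pos": [0,0,1],"rot": [0,0,0]},
  {"fingers": 255,"delta_pos": [0,0,1.5],"rot": [0,0,0]},
  {"fingers": 255,"delta_pos": [0,0,1.5],"rot": [0,0,0]},
])

```text
clock: 9.68
eef_pos: [476.0, -13.6, 103.0]
tool_rot: [-3.142, 0.0, -3.053]
force: [-4.8, -0.3, 11.1]
width: 35.2
gripper_force: 66.9
```

>>> jog_arm([
  {"fingers": 255,"delta_pos": [0,-1,0.3],"rot": [0,0,0]},
  {"fingers": 255,"delta_pos": [0,-3,0.3],"rot": [0,0,0]},
  {"fingers": 255,"delta_pos": [0,-6,0.3],"rot": [0,0,0]},
  {"fingers": 255,"delta_pos": [0,-9,0.3],"rot": [0,0,0]},
  {"fingers": 255,"delta_pos": [0,-12,0.3],"rot": [0,0,0]},
  {"fingers": 255,"delta_pos": [0,-15,0.3],"rot": [0,0,0]},
  {"fingers": 255,"delta_pos": [0,-18,0.3],"rot": [0,0,0]},
  {"fingers": 255,"delta_pos": [0,-20,0.3],"rot": [0,0,0]},
  {"fingers": 255,"delta_pos": [0,-20,0.3],"rot": [0,0,0]},
])

```text
clock: 10.43
eef_pos: [479.3, -33.1, 103.0]
tool_rot: [3.141, 0.004, -3.054]
force: [-0.3, 4.6, 7.5]
width: 35.6
gripper_force: 66.2
```

>>> jog_arm([
  {"fingers": 255,"delta_pos": [0.5,-2,0.3],"rot": [0,0,0]},
  {"fingers": 255,"delta_pos": [1,-5,0.5],"rot": [0,0,0]},
  {"fingers": 255,"delta_pos": [1.5,-8,0.5],"rot": [0,0,0]},
  {"fingers": 255,"delta_pos": [1.5,-11,0.5],"rot": [0,0,0]},
  {"fingers": 255,"delta_pos": [1.5,-14,0.5],"rot": [0,0,0]},
  {"fingers": 255,"delta_pos": [1.5,-17,0.5],"rot": [0,0,0]},
  {"fingers": 255,"delta_pos": [1.5,-20,0.5],"rot": [0,0,0]},
  {"fingers": 255,"delta_pos": [1.5,-23,0.5],"rot": [0,0,0]},
  {"fingers": 255,"delta_pos": [1.5,-25,0.5],"rot": [0,0,0]},
  {"fingers": 255,"delta_pos": [1.5,-25,0.5],"rot": [0,0,0]},
])

```text
clock: 11.27
eef_pos: [480.5, -57.9, 102.9]
tool_rot: [3.141, 0.005, -3.054]
force: [-1.1, 7.6, 12.2]
width: 35.4
gripper_force: 66.7
```

>>> jog_arm([
  {"fingers": 255,"delta_pos": [0,-1,0.3],"rot": [0,0,0]},
  {"fingers": 255,"delta_pos": [0,-2,0.3],"rot": [0,0,0]},
  {"fingers": 255,"delta_pos": [0,-3,0.3],"rot": [0,0,0]},
  {"fingers": 255,"delta_pos": [0,-4,0.3],"rot": [0,0,0]},
  {"fingers": 255,"delta_pos": [0,-5,0.3],"rot": [0,0,0]},
  {"fingers": 255,"delta_pos": [0,-6,0.3],"rot": [0,0,0]},
  {"fingers": 255,"delta_pos": [0,-6,0.3],"rot": [0,0,0]},
])

```text
clock: 11.85
eef_pos: [481.1, -63.4, 102.9]
tool_rot: [3.14, 0.005, -3.054]
force: [-1.6, 9.3, 14.8]
width: 35.1
gripper_force: 67.1
```

>>> jog_arm([
  {"fingers": 255,"delta_pos": [0,-1,0],"rot": [0,0,0]},
  {"fingers": 255,"delta_pos": [0,-2,0],"rot": [0,0,0]},
  {"fingers": 255,"delta_pos": [0,-3,0],"rot": [0,0,0]},
  {"fingers": 255,"delta_pos": [0,-4,0],"rot": [0,0,0]},
  {"fingers": 255,"delta_pos": [0,-5,0],"rot": [0,0,0]},
  {"fingers": 255,"delta_pos": [0,-5,0],"rot": [0,0,0]},
])

```text
clock: 12.35
eef_pos: [481.6, -68.5, 102.9]
tool_rot: [3.14, 0.005, -3.054]
force: [-1.4, 10.2, 15.9]
width: 35.4
gripper_force: 67.1
```

>>> jog_arm([
  {"fingers": 255,"delta_pos": [0,-1,0],"rot": [0,0,0]},
  {"fingers": 255,"delta_pos": [0,-2,0],"rot": [0,0,0]},
  {"fingers": 255,"delta_pos": [0,-3,0],"rot": [0,0,0]},
  {"fingers": 255,"delta_pos": [0,-4,0],"rot": [0,0,0]},
  {"fingers": 255,"delta_pos": [0,-5,0],"rot": [0,0,0]},
  {"fingers": 255,"delta_pos": [0,-5,0],"rot": [0,0,0]},
])

```text
clock: 12.85
eef_pos: [482.0, -73.4, 102.9]
tool_rot: [3.14, 0.005, -3.054]
force: [-0.8, 10.0, 15.9]
width: 35.6
gripper_force: 67.1
```

>>> jog_arm([
  {"fingers": 255,"delta_pos": [0,-2,0],"rot": [0,0,0]},
  {"fingers": 255,"delta_pos": [0,-4,0],"rot": [0,0,0]},
  {"fingers": 255,"delta_pos": [0,-6,0],"rot": [0,0,0]},
  {"fingers": 255,"delta_pos": [0,-7,0],"rot": [0,0,0]},
  {"fingers": 255,"delta_pos": [0,-8,0],"rot": [0,0,0]},
  {"fingers": 255,"delta_pos": [0,-8,0],"rot": [0,0,0]},
])

```text
clock: 13.35
eef_pos: [482.7, -81.6, 102.8]
tool_rot: [3.141, 0.005, -3.054]
force: [-0.3, 8.3, 14.5]
width: 35.5
gripper_force: 66.9
```

>>> jog_arm([
  {"fingers": 255,"delta_pos": [0,-1,0],"rot": [0,0,0]},
  {"fingers": 255,"delta_pos": [0,-2,0],"rot": [0,0,0]},
  {"fingers": 255,"delta_pos": [0,-3,0],"rot": [0,0,0]},
  {"fingers": 255,"delta_pos": [0,-4,0],"rot": [0,0,0]},
  {"fingers": 255,"delta_pos": [0,-4,0],"rot": [0,0,0]},
])

```text
clock: 13.77
eef_pos: [481.2, -86.5, 101.1]
tool_rot: [-3.141, 0.001, -3.052]
force: [-0.4, -1.2, -6.8]
width: 35.4
gripper_force: 64.3
```

>>> jog_arm([
  {"fingers": 255,"delta_pos": [0,0,1],"rot": [0,0,0]},
  {"fingers": 255,"delta_pos": [0,0,2],"rot": [0,0,0]},
  {"fingers": 255,"delta_pos": [0,0,3],"rot": [0,0,0]},
  {"fingers": 255,"delta_pos": [0,0,4],"rot": [0,0,0]},
  {"fingers": 255,"delta_pos": [0,0,4],"rot": [0,0,0]},
])

```text
clock: 14.18
eef_pos: [480.3, -86.5, 96.6]
tool_rot: [3.141, -0.001, -3.053]
force: [-1.9, 0.4, -1.1]
width: 35.2
gripper_force: 64.9
```

>>> jog_arm([
  {"fingers": 255,"delta_pos": [0,0,0.8],"rot": [0,0,0]},
  {"fingers": 255,"delta_pos": [0,0,1.2],"rot": [0,0,0]},
  {"fingers": 255,"delta_pos": [0,0,1.2],"rot": [0,0,0]},
  {"fingers": 255,"delta_pos": [0,0,1.2],"rot": [0,0,0]},
])

```text
clock: 14.52
eef_pos: [480.3, -86.5, 96.5]
tool_rot: [3.142, -0.001, -3.053]
force: [-6.4, 0.5, 13.4]
width: 35.1
gripper_force: 67.1
```

>>> jog_arm([
  {"fingers": 255,"delta_pos": [0,0,-0.8],"rot": [0,0,0]},
  {"fingers": 255,"delta_pos": [0,0,-0.8],"rot": [0,0,0]},
  {"fingers": 0,"delta_pos": [0,0,-0.8],"rot": [0,0,0]},
  {"fingers": 0,"delta_pos": [0,0,-0.8],"rot": [0,0,0]},
  {"fingers": 0,"delta_pos": [0,0,-0.8],"rot": [0,0,0]},
  {"fingers": 0,"delta_pos": [0,0,-0.8],"rot": [0,0,0]},
  {"fingers": 0,"delta_pos": [0,0,-0.8],"rot": [0,0,0]},
  {"fingers": 0,"delta_pos": [0,0,-0.8],"rot": [0,0,0]},
])

```text
clock: 15.18
eef_pos: [480.9, -86.5, 96.3]
tool_rot: [-3.142, 0.0, -3.053]
force: [1.0, -0.3, 0.3]
width: 85.3
gripper_force: 0.0
```

>>> jog_arm([
  {"fingers": 0,"delta_pos": [0,0,-10],"rot": [0,0,0]},
  {"fingers": 0,"delta_pos": [0,0,-40],"rot": [0,0,0]},
  {"fingers": 0,"delta_pos": [0,0,-80],"rot": [0,0,0]},
  {"fingers": 0,"delta_pos": [20,0,-120],"rot": [0,0,0]},
  {"fingers": 0,"delta_pos": [40,0,-160],"rot": [0,0,0]},
  {"fingers": 0,"delta_pos": [60,0,-180],"rot": [0,0,0]},
  {"fingers": 0,"delta_pos": [60,0,-180],"rot": [0,0,0]},
  {"fingers": 0,"delta_pos": [60,0,-180],"rot": [0,0,0]},
])

```text
clock: 15.85
eef_pos: [421.2, -92.0, 278.4]
tool_rot: [-3.14, 0.005, -3.053]
force: [-0.4, -0.2, -0.4]
width: 85.7
gripper_force: 0.0
```

Run:
```python
from h import *
np.set_printoptions(precision=1,suppress=True)
snap('side','s4.png');T=toolT();im=snap('wrist','w4.png');np.save('T4.npy',T);print(T[:3,3],r.observe()['clock'])
for t,z in(('post_head',113),('post_sole',32),('clamp_knob',74),('clamp_pivot',50)):
    for d in spot_point('wrist',t)[:3]: print(t,np.array(d['uv']),d['conf'],at_z('wrist',d['uv'],z,T))
```

```text
[421.1 -91.8 277. ] 15.95
post_head [313.3 245.7] 0.78 [481.6 -86.5 113. ]
clamp_knob [339.6 343.9] 0.56 [613.6 -45.2  74. ]
clamp_pivot [311. 264.] 0.79 [530.2 -84.9  50. ]
```

View pics/w4.png

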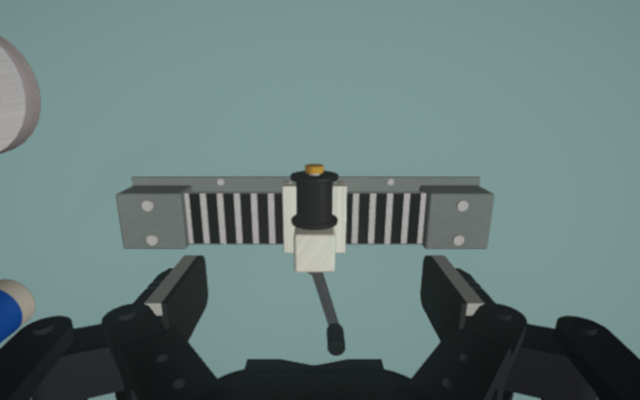

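Run:
```python
from h import *
print(r.observe()['qpos'])
go((609.5,-47,150),24.4)
```

```text
[-2.41929332e-01  7.29477907e-02  1.99140277e+00  5.30775449e-05
  1.07992175e+00 -1.90176689e+00]
delta [-192.2   27.5  124.6] rotz 160.7 cur yaw -174.9 tilt 0.15
```

>>> jog_arm([
  {"fingers": 120,"delta_pos": [-192,27,0],"rot": [0,0,80]},
  {"fingers": 120,"delta_pos": [-192,27,0],"rot": [0,0,80]},
  {"fingers": 120,"delta_pos": [-192,27,0],"rot": [0,0,80]},
  {"fingers": 120,"delta_pos": [-192,27,0],"rot": [0,0,80]},
  {"fingers": 120,"delta_pos": [-192,27,0],"rot": [0,0,80]},
  {"fingers": 120,"delta_pos": [-192,27,0],"rot": [0,0,80]},
  {"fingers": 120,"delta_pos": [-192,27,0],"rot": [0,0,80]},
  {"fingers": 120,"delta_pos": [-192,27,0],"rot": [0,0,80]},
  {"fingers": 120,"delta_pos": [-192,27,0],"rot": [0,0,80]},
  {"fingers": 120,"delta_pos": [-192,27,0],"rot": [0,0,80]},
  {"fingers": 120,"delta_pos": [-192,27,0],"rot": [0,0,80]},
  {"fingers": 120,"delta_pos": [-192,27,0],"rot": [0,0,80]},
])

```text
clock: 17.15
eef_pos: [609.7, -47.7, 274.7]
tool_rot: [-3.139, -0.001, 1.83]
force: [-0.7, -0.7, -0.0]
width: 44.8
gripper_force: 0.0
```

Run:
```python
from h import *
go((609.5,-47,170),24.4)
```

```text
delta [  0.6   0.2 104.7] rotz 80.42 cur yaw 104.82 tilt 0.14
```

>>> jog_arm([
  {"fingers": 125,"delta_pos": [0,0,100],"rot": [0,0,80.4]},
  {"fingers": 125,"delta_pos": [0,0,100],"rot": [0,0,80.4]},
  {"fingers": 125,"delta_pos": [0,0,100],"rot": [0,0,80.4]},
  {"fingers": 125,"delta_pos": [0,0,100],"rot": [0,0,80.4]},
  {"fingers": 125,"delta_pos": [0,0,100],"rot": [0,0,80.4]},
  {"fingers": 125,"delta_pos": [0,0,100],"rot": [0,0,80.4]},
  {"fingers": 125,"delta_pos": [0,0,100],"rot": [0,0,80.4]},
  {"fingers": 125,"delta_pos": [0,0,100],"rot": [0,0,80.4]},
  {"fingers": 125,"delta_pos": [0,0,100],"rot": [0,0,80.4]},
  {"fingers": 125,"delta_pos": [0,0,100],"rot": [0,0,80.4]},
  {"fingers": 125,"delta_pos": [0,0,100],"rot": [0,0,80.4]},
  {"fingers": 125,"delta_pos": [0,0,100],"rot": [0,0,80.4]},
])

```text
clock: 18.15
eef_pos: [609.7, -47.7, 175.2]
tool_rot: [-3.141, 0.001, 0.428]
force: [-0.5, -0.1, 0.1]
width: 43.9
gripper_force: 0.0
```

Run:
```python
from h import *
np.set_printoptions(precision=1,suppress=True)
T=toolT();im=snap('wrist','w5.png');print(T[:3,3],r.observe()['clock'],r.observe()['width'])
for t,z in(('post_head',113),('clamp_knob',74),('clamp_pivot',50)):
    for d in spot_point('wrist',t)[:3]: print(t,np.array(d['uv']),d['conf'],at_z('wrist',d['uv'],z,T))
for d in trace('wrist','clamp_knob')[:2]: print(d['bbox'],d['conf'])
go((609.5,-47,170),24.4)
```

```text
[609.7 -47.7 175.2] 18.2 43.6300397438458
clamp_knob [323.2 203. ] 0.62 [609.9 -54.2  74. ]
clamp_pivot [308.7 293.3] 0.88 [527.9 -79.6  50. ]
clamp_pivot [293.9 325.2] 0.66 [494.7 -80.7  50. ]
[284.3, 181.9, 334.5, 307.9] 0.57
delta [ 0.1 -0.8  5.7] rotz 0.44 cur yaw 24.84 tilt 0.05
```

View pics/w5.png

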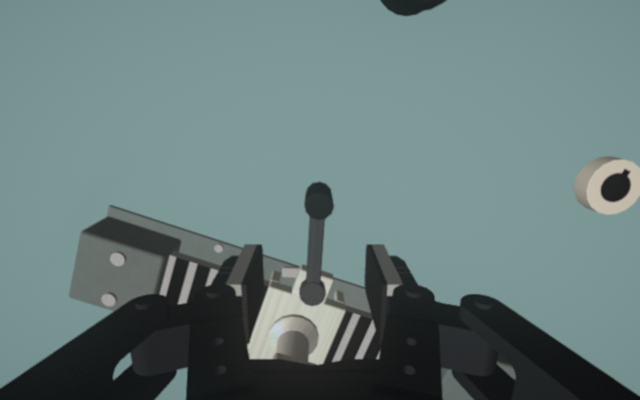

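>>> jog_arm([
  {"fingers": 125,"delta_pos": [-2,4,30],"rot": [0,0,0]},
  {"fingers": 125,"delta_pos": [-2,4,60],"rot": [0,0,0]},
  {"fingers": 125,"delta_pos": [-2,4,80],"rot": [0,0,0]},
  {"fingers": 125,"delta_pos": [-2,4,95],"rot": [0,0,0]},
  {"fingers": 125,"delta_pos": [-2,4,105],"rot": [0,0,0]},
  {"fingers": 125,"delta_pos": [-2,4,109],"rot": [0,0,0]},
  {"fingers": 125,"delta_pos": [-2,4,109],"rot": [0,0,0]},
])

```text
clock: 18.98
eef_pos: [609.3, -52.3, 66.6]
tool_rot: [-3.141, 0.001, 0.432]
force: [0.4, 0.4, -0.3]
width: 43.7
gripper_force: 0.0
```

Run:
```python
from h import *
np.set_printoptions(precision=1,suppress=True)
T=toolT();s=r.observe();print(T[:3,3],s['force'],s['clock'],s['width'])
c=np.array([530.5,-82])
print(np.linalg.norm(T[:2,3]-c),np.degrees(np.arctan2(*(T[:2,3]-c)[::-1])))
cur=np.degrees(np.arctan2(T[1,0],T[0,0]))
for a in range(26,103,5):
    p=np.array([c[0]+84*np.cos(np.radians(a)),c[1]+84*np.sin(np.radians(a)),T[2,3]])
    print(a,T[:3,:3].T@(p-T[:3,3]),round(cur-a,1))
```

```text
[609.3 -52.3  66.6] [ 0.4  0.4 -0.3] 18.9833 43.68375806916258
84.2275118014043 20.670726111916974
26 [-0.  -7.8  0. ] -1.3
31 [ -0.5 -15.1   0. ] -6.3
36 [ -1.6 -22.4   0. ] -11.3
41 [ -3.4 -29.5   0. ] -16.3
46 [ -5.7 -36.4   0. ] -21.3
51 [ -8.7 -43.1   0. ] -26.3
56 [-12.2 -49.6   0. ] -31.3
61 [-16.3 -55.7   0.1] -36.3
66 [-20.9 -61.4   0.1] -41.3
71 [-26.  -66.7   0.1] -46.3
76 [-31.5 -71.5   0.1] -51.3
81 [-37.4 -75.8   0.1] -56.3
86 [-43.6 -79.6   0.1] -61.3
91 [-50.2 -82.9   0.1] -66.3
96 [-57.  -85.5   0.1] -71.3
101 [-64.1 -87.6   0.1] -76.3
```

>>> jog_arm([
  {"fingers": 125,"delta_pos": [0,-7.8,0],"rot": [0,0,-1.3]},
  {"fingers": 125,"delta_pos": [-0.5,-15.1,0],"rot": [0,0,-6.3]},
  {"fingers": 125,"delta_pos": [-1.6,-22.4,0],"rot": [0,0,-11.3]},
  {"fingers": 125,"delta_pos": [-3.4,-29.5,0],"rot": [0,0,-16.3]},
  {"fingers": 125,"delta_pos": [-5.7,-36.4,0],"rot": [0,0,-21.3]},
  {"fingers": 125,"delta_pos": [-8.7,-43.1,0],"rot": [0,0,-26.3]},
  {"fingers": 125,"delta_pos": [-12.2,-49.6,0],"rot": [0,0,-31.3]},
  {"fingers": 125,"delta_pos": [-16.3,-55.7,0],"rot": [0,0,-36.3]},
  {"fingers": 125,"delta_pos": [-16.3,-55.7,0],"rot": [0,0,-36.3]},
])

```text
clock: 19.73
eef_pos: [571.3, -7.5, 68.6]
tool_rot: [3.141, -0.001, 1.069]
force: [-0.6, -0.1, -0.0]
width: 43.4
gripper_force: 0.0
```

Run:
```python
from h import *
np.set_printoptions(precision=1,suppress=True)
T=toolT();s=r.observe();print(T[:3,3],s['force'],s['clock'],s['width'])
c=np.array([530.5,-82])
print(np.linalg.norm(T[:2,3]-c),np.degrees(np.arctan2(*(T[:2,3]-c)[::-1])))
cur=np.degrees(np.arctan2(T[1,0],T[0,0]))
for a in range(66,107,5):
    p=np.array([c[0]+84*np.cos(np.radians(a)),c[1]+84*np.sin(np.radians(a)),T[2,3]])
    print(a,T[:3,:3].T@(p-T[:3,3]),round(cur-a,1))
snap('top','t6.png')
T=toolT();im=snap('wrist','w6.png')
for d in spot_point('wrist','clamp_knob')[:3]: print(np.array(d['uv']),d['conf'],at_z('wrist',d['uv'],74,T))
```

```text
[571.3  -7.5  68.6] [-0.6 -0.1 -0. ] 19.7333 43.3817992588012
84.88983761230465 61.30132653229298
66 [-1.2 -6.9 -0. ] -4.7
71 [ -2.1 -14.2  -0. ] -9.7
76 [ -3.6 -21.3  -0. ] -14.7
81 [ -5.8 -28.3  -0. ] -19.7
86 [ -8.6 -35.1  -0. ] -24.7
91 [-11.9 -41.6  -0.1] -29.7
96 [-15.8 -47.8  -0.1] -34.7
101 [-20.3 -53.6  -0.1] -39.7
106 [-25.2 -59.1  -0.1] -44.7
[343.9 267.4] 0.95 [582.7 -13.1  74. ]
```

>>> jog_arm([
  {"fingers": 125,"delta_pos": [-1.2,-6.9,0],"rot": [0,0,-4.7]},
  {"fingers": 125,"delta_pos": [-2.1,-14.2,0],"rot": [0,0,-9.7]},
  {"fingers": 125,"delta_pos": [-3.6,-21.3,0],"rot": [0,0,-14.7]},
  {"fingers": 125,"delta_pos": [-5.8,-28.3,0],"rot": [0,0,-19.7]},
  {"fingers": 125,"delta_pos": [-8.6,-35.1,0],"rot": [0,0,-24.7]},
  {"fingers": 125,"delta_pos": [-11.9,-41.6,0],"rot": [0,0,-29.7]},
  {"fingers": 125,"delta_pos": [-15.8,-47.8,0],"rot": [0,0,-34.7]},
  {"fingers": 125,"delta_pos": [-18,-50.8,0],"rot": [0,0,-37.2]},
  {"fingers": 125,"delta_pos": [-18,-50.8,0],"rot": [0,0,-37.2]},
])

```text
clock: 20.63
eef_pos: [518.3, 0.2, 67.6]
tool_rot: [3.141, 0.0, 1.713]
force: [0.4, 0.2, 0.4]
width: 43.2
gripper_force: 0.0
```

Run:
```python
from h import *
np.set_printoptions(precision=1,suppress=True)
T=toolT();s=r.observe();print(T[:3,3],s['force'],s['clock'],s['width'])
c=np.array([530.5,-82])
print(np.linalg.norm(T[:2,3]-c),np.degrees(np.arctan2(*(T[:2,3]-c)[::-1])))
im=snap('wrist','w7.png')
for d in spot_point('wrist','clamp_knob')[:3]: print(np.array(d['uv']),d['conf'],at_z('wrist',d['uv'],74,T))
```

```text
[518.3   0.2  67.6] [0.4 0.2 0.4] 20.6333 43.243140700589414
83.12391426218967 98.42049106222677
[344.5 266.7] 0.71 [530.5   3.8  74. ]
```

>>> jog_arm([
  {"fingers": 125,"delta_pos": [0,-2,0],"rot": [0,0,0]},
  {"fingers": 125,"delta_pos": [0,-2,0],"rot": [0,0,0]},
  {"fingers": 125,"delta_pos": [0,7,0],"rot": [0,0,0]},
  {"fingers": 125,"delta_pos": [0,7,0],"rot": [0,0,0]},
  {"fingers": 125,"delta_pos": [0,7,-20],"rot": [0,0,0]},
  {"fingers": 125,"delta_pos": [0,7,-50],"rot": [0,0,0]},
  {"fingers": 125,"delta_pos": [0,7,-90],"rot": [0,0,0]},
  {"fingers": 125,"delta_pos": [40,7,-130],"rot": [0,0,0]},
  {"fingers": 125,"delta_pos": [80,7,-170],"rot": [0,0,0]},
  {"fingers": 125,"delta_pos": [80,7,-200],"rot": [0,0,0]},
  {"fingers": 125,"delta_pos": [80,7,-200],"rot": [0,0,0]},
  {"fingers": 125,"delta_pos": [80,7,-200],"rot": [0,0,0]},
])

```text
clock: 21.73
eef_pos: [516.3, 82.3, 271.6]
tool_rot: [3.134, -0.0, 1.715]
force: [0.3, -0.2, 0.1]
width: 43.6
gripper_force: 0.0
```

Run:
```python
from h import *
np.set_printoptions(precision=1,suppress=True)
T=toolT();print(T[:3,3],r.observe()['clock'])
im=snap('wrist','w8.png');cv2.imwrite('pics/w8.png',cv2.cvtColor(im,4))
for t,z in(('post_head',113),('clamp_knob',74),('clamp_pivot',50)):
    for d in spot_point('wrist',t)[:3]: print(t,np.array(d['uv']),d['conf'],at_z('wrist',d['uv'],z,T))
```

```text
[516.3  82.3 271.6] 21.7333
post_head [252.9 345.2] 0.87 [481.9 -87.1 113. ]
clamp_knob [315.8 250.4] 0.81 [531.1   4.2  74. ]
clamp_pivot [500.  289.7] 0.73 [747.5 -24.4  50. ]
clamp_pivot [301.4 311.5] 0.67 [527.6 -83.5  50. ]
clamp_pivot [270.  198.5] 0.2 [476.8  45.2  50. ]
```

View pics/w8.png

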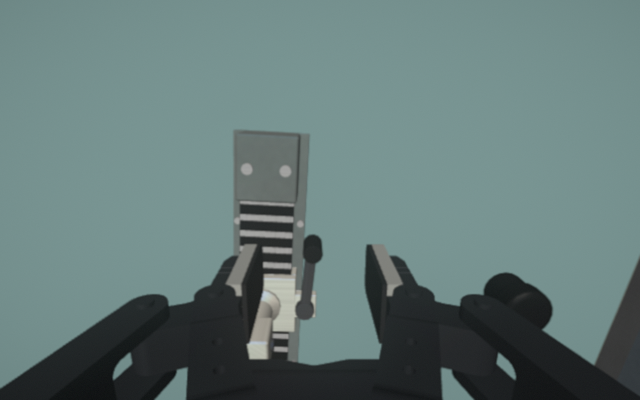

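The post stands on the rail with its head at (482,-87) mm. The lever now lies along the rail, with the knob at about (531,4), so the joint is near 1.5 rad. The gripper is clear of everything.

```bash
python3 -c "
from bench import r
print(r.sign_off())"
```

```text
the job is handed in; nothing more can be done
None
```

I handed the job in at about 22 s of the 58 s limit: the post is on the rail with its key in the slot and its foot flush, and the clamp lever measures about 1.5 rad (locked); the sign-off returned no verdict.

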